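# Book in a square flange: slide it onto the scan pad and scan its label

## Task

Slide the square black plastic flange along the bench, without lifting it, onto the square rubber scan pad, centred and with its sides parallel to the pad's, and let go of it. Then pick up the hand scanner, hold its nose about 10 cm from the label on the flange, looking down on it at a slant of roughly 40 degrees below level and aimed at the label's middle, and keep it still for two seconds. Finally lay the scanner gently back on its rest, the way up it was and lying in the middle along the rest, and leave everything else on the bench where it is.

Things in the scene. Friction and masses are not known exactly. Their poses are not given: they have to be found in the camera images.
- flange: Loose square flange, black plastic, 160 x 160 x 18 mm, about 0.36 kg, lying flat on the bench. Round through bore of 76 mm in the middle leaves a wall 42 mm wide at the middle of each side, to pinch with one finger in the bore and one outside. Light bolt-hole marks at the corners, a white label on one side. Origin: centre of the underside; x, y parallel to its sides, z up.
- label (a point): Middle of the white 34 x 52 mm barcode label on the flange's top face, 59 mm from the flange's centre along its +x, 18 mm above its underside. Moves with the flange; its axes are the flange's.
- pad: Square scan pad, grey rubber with a thin steel edge, 200 x 200 mm, fixed and let in flush with the bench (no step to climb). Origin: its centre at bench height; x and y parallel to its sides. The flange may lie on it in any of the four quarter turns.
- scanner: Loose hand scanner, 160 mm long, 0.2 kg, lying along its rest: grey bar handle 34 mm wide, 32 mm high (x -80 to +30 mm), black head 56 mm wide, 36 mm high (x +30 to +80 mm). Origin: centre of the underside; +x towards the nose, z up. Grip it across y on the handle near x = -10 mm, fingertips 5 mm above the rest.
- nose (a point): Middle of the scanner's window, at scanner x = 80 mm, y = 0, z = 18 mm, with the scanner's axes; the scanner looks out along +x.
- rest: Fixed grey plastic block, 170 mm (x) by 75 mm (y) by 25 mm high, on which the scanner lies lengthwise, its x along the block's x. Origin: centre of the underside, on the bench, so its top is at z = 25 mm.
- backing_ring: Bystander: loose round ring flange of black plastic, 160 mm across, 76 mm bore, 18 mm thick; origin under its centre. Leave it alone.
- ball_valve: Bystander: brass ball valve with a red lever, 90 mm body, 70 mm high; origin under the middle. Leave it alone.
- drum_coupler: Bystander: black barrel-shaped coupler, 130 mm across, 140 mm high; origin under its centre. Leave it alone.
- coupling0: Bystander: green plastic coupling, 40 mm across, 45 mm high, standing; origin under its centre. Leave it alone.
- coupling1: Bystander: as coupling0.
- tee: Bystander: green plastic tee, 90 mm long, 38 mm high, lying; origin under the middle of the run. Leave it alone.
- wrench: Bystander: steel wrench, 200 mm long, lying flat. Leave it alone.
Not all that is in view belongs to the job. Leave any orange look-alike of the scanner alone.

How it is judged:
By the outcome, as a careful person would: the job done as asked, in the order asked, and still so for the second after the job is handed in, with the robot touching nothing.
It also fails if it takes over 67 s, if anything falls off the work surface, if the arm or the gripper's body presses on something with over 40 N, if the wrist force passes 120 N, or if a joint passes its speed limit or range.

## Robot

A 6-joint arm with a two-finger parallel gripper is mounted at the origin on the work surface. World frame = base frame: x ahead of the robot, y to its left, z up, the work surface at z = 0. Lengths are in m, angles in degrees, forces in N, time in s.
With the tool pointing down it reaches from about 0.35 to 0.875 m from the base axis. Payload 4.2 kg.
Tool frame: the origin (TCP) lies between the finger pads; the fingertips stand 25 mm ahead of it and the grasp point (between the pads) lies 6 mm ahead of it (r.tips_ahead is the distance from the TCP to the fingertips, in m); z points along the fingers, y is the direction in which the jaws open and shut (so a half turn about z gives the same grasp; the last joint's range is limited). The gripper opens to 87 mm and grips with 3 to 60 N. Pads are 19 mm wide; open, the fingers measure 117 mm over their backs; the gripper's body (75 mm by 190 mm) begins 51 mm behind the grasp point.
Start: joints at [87.525, 22.042, 0.453, 0, -68.411, -14.817], TCP at [0.186, 0.597, 0.248] pointing down, gripper open.
Joint ranges: [-179.83, 179.83], [-69.29, 118.12], [-61.27, 80.66], [-181.25, 117.63], [-171.15, -9.14], [-177.46, 177.46]. Speed limits (degrees/s): [159.86, 159.86, 180, 180, 180, 180].

## Interface

Orientations are given as a 3x3 rotation matrix whose columns are the frame's x, y, z axes.
In Python, from station import r, vision, finish_job gives the robot as it stands.
- The arm moves only by the shell command python3 -m jog 'ROWS'. ROWS is a JSON object of lists of equal length, an entry for each row: "rot": the turn, a rotation vector about the world's x, y, z in degrees, a list of three; "delta_pos": the shift along the world's x, y, z in mm, a list of three; "grip": the opening in per cent of the stroke, from 0 (shut) to 100 (fully open). A call has 1 to 10 rows; each row shifts and turns the commanded pose from where the row before left it; what a row does not reach is not made up. A row lasts 1/12 s, in which the tool goes at most 41.7 mm and 7.16 degrees, less where a joint would pass 70% of its speed; a pose out of reach is approached as far as the arm can. A call with a gripper value outside its range is refused whole. The fingers move at their own pace and stop on an object; the grip force is fixed at half the most. Time passes only in rows, so rows that do not move let the fingers close. It gives the time, the measured TCP pose, the force and the opening at its end, in the units of the state.
- r.sense(): the state, without advancing time (a new reading comes with each control period).
- vision.capture(name): name is "scene" or "top" or "wrist"; returns a dict with "frame" (384x512x3 uint8, red, green, blue), "K" (3x3 intrinsics, pixels), "xyz" and "orientation" of the camera in the world. Camera axes: x right, y up, looking along -z (the intrinsics and any distortion apply to the point x, -y, -z); pixel columns grow to the right and rows downward; lengths in m; the calibration is good to about 2 mm. A picture is of the moment at which its call begins. There is no depth.
- finish_job(): hands the job in, once; it reports no verdict.
The state is a dict: "time_s": time; "joints": joint angles; "joint_velocities": joint speeds; "effort": joint torques, N m; "tcp_pos": TCP position; "ee_rot": TCP orientation; "wrist_force": force on the tool from outside, world axes, zero at the start; "moment": the same for the moment, N m; "gripper_width": opening from 0.0 (shut) to 1.0 (fully open).
Only numpy, scipy, OpenCV 4.12 (cv2) and the standard library are available. Lean on these libraries where they do the work, as an engineer would, in place of code of your own. Each camera call takes 0.05 s, during which the arm holds its last target. There are 200 camera calls.

## Working session

There is one attempt and no reset: what is moved stays moved. The work goes in short steps, Python scripts to look and compute and a shell command to move; the robot and the scene stay as the last step left them, time stands still between calls to the robot, and variables do not carry over. Pictures are saved under pics/ and viewed, about 8 in all and at most 12, crops included, and the job is handed in when it is done.

```bash
ls; mkdir -p pics; cat > h.py <<'E'
import numpy as np, cv2, json, pickle
from station import r, vision
def cap(n,f):
    c=vision.capture(n); pickle.dump({k:(np.array(v) if k!='frame' else v) for k,v in c.items()},open(f'pics/{f}.pkl','wb'))
    cv2.imwrite(f'pics/{f}.png',np.ascontiguousarray(c['frame'][...,::-1])); return c
def load(f): return pickle.load(open(f'pics/{f}.pkl','rb'))
def ray(c,px):
    p=np.c_[np.atleast_2d(np.float64(px)),np.ones(len(np.atleast_2d(px)))]
    d=(np.linalg.inv(c['K'])@p.T).T*[1,-1,-1]
    return np.asarray(c['xyz']), d@np.asarray(c['orientation']).T
def onz(c,px,z):
    o,d=ray(c,px); return o+d*((z-o[2])/d[:,2:])
def proj(c,P):
    q=(np.atleast_2d(P)-c['xyz'])@np.asarray(c['orientation'])*[1,-1,-1]
    q=q@np.asarray(c['K']).T; return q[:,:2]/q[:,2:]
def tri(c1,p1,c2,p2):
    A=[];b=[]
    for c,p in((c1,p1),(c2,p2)):
        o,d=ray(c,p); d=d[0]/np.linalg.norm(d[0]); M=np.eye(3)-np.outer(d,d); A.append(M); b.append(M@o)
    return np.linalg.lstsq(np.vstack(A),np.hstack(b),rcond=None)[0]
E
python3 - <<'E'
from h import *
for n in('scene','top','wrist'):
    c=cap(n,n+'0'); print(n,{k:np.round(v,4).tolist() for k,v in c.items() if k!='frame'})
a=[cv2.imread(f'pics/{n}0.png') for n in('top','scene')]
cv2.imwrite('pics/both.png',np.hstack([cv2.resize(i,(400,300)) for i in a]))
print(r.sense())
E
```

```text
pics
scene {'K': [[379.6042, 0.0, 253.6444], [0.0, 379.6042, 189.4498], [0.0, 0.0, 1.0]], 'xyz': [1.4372, -0.2606, 0.7648], 'orientation': [[0.2504, -0.5648, 0.7863], [0.968, 0.1312, -0.214], [0.0177, 0.8147, 0.5796]]}
top {'K': [[356.8876, 0.0, 256.736], [0.0, 356.8876, 188.6494], [0.0, 0.0, 1.0]], 'xyz': [0.3327, 0.0148, 1.0489], 'orientation': [[-0.0036, 0.9875, -0.1576], [-1.0, -0.0028, 0.0053], [0.0048, 0.1576, 0.9875]]}
wrist {'K': [[300.6141, 0.0, 252.4003], [0.0, 300.6141, 189.4764], [0.0, 0.0, 1.0]], 'xyz': [0.2571, 0.5747, 0.385], 'orientation': [[-0.2963, 0.9177, 0.2646], [-0.9551, -0.2855, -0.0794], [0.0027, -0.2762, 0.9611]]}
{'time_s': 0.15, 'joints': array([ 8.75248356e+01,  2.20797928e+01,  3.96560054e-01, -1.89793395e-02,
       -6.84123049e+01, -1.48175704e+01]), 'joint_velocities': array([-0.12053194, -0.09068285,  0.13548258,  0.06569884, -0.03186223,
        0.02362756]), 'effort': array([ 8.61453973e-04, -3.91053951e+01,  1.87587333e+01,  4.22232360e+00,
        1.23739531e-02, -1.35709438e-04]), 'tcp_pos': array([0.1856406 , 0.59634858, 0.24671568]), 'ee_rot': array([[ 9.54762213e-01, -2.97370095e-01, -3.79739164e-04],
       [-2.97370309e-01, -9.54760791e-01, -1.65256955e-03],
       [ 1.28864700e-04,  1.69073412e-03, -9.99998562e-01]]), 'wrist_force': array([-0.31977059,  0.50613761, -0.28144343]), 'moment': array([-7.92031767e-03, -5.01894514e-02, -8.33279796e-05]), 'gripper_width': 0.9997977851023871}
```

View pics/top0.png

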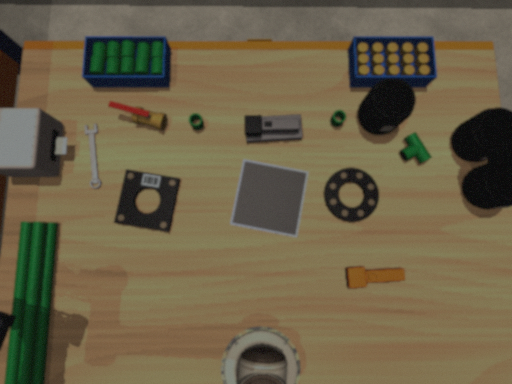

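View pics/scene0.png

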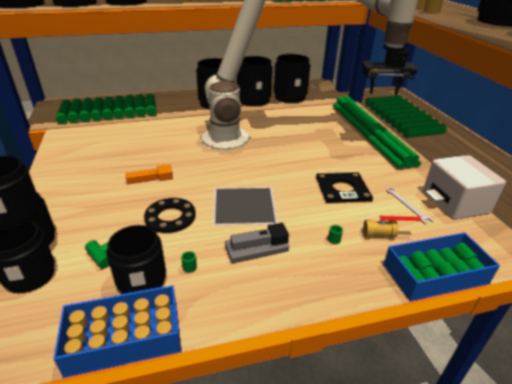

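Candidates in the top view: for the flange, the square one with a label at (147,200), against the round ring at (351,194). For the scanner, the grey and black one on its rest at (273,127), against the orange look-alike at (375,277). I choose the square flange and the grey/black scanner. The pad is at (270,197).

```bash
python3 - <<'E'
from h import *
a=cv2.imread('pics/top0.png'); s=cv2.imread('pics/scene0.png')
L=cv2.resize(a[100:245,105:315],None,fx=3.8,fy=3.8,interpolation=cv2.INTER_CUBIC)
S=cv2.resize(s[165:270,205:385],(0,0),fx=3.8,fy=3.8,interpolation=cv2.INTER_CUBIC)[:,:]
cv2.imwrite('pics/cropT.png',L); cv2.imwrite('pics/cropS.png',S); print(L.shape,S.shape)
E
```

```text
(551, 798, 3) (399, 684, 3)
```

View pics/cropT.png

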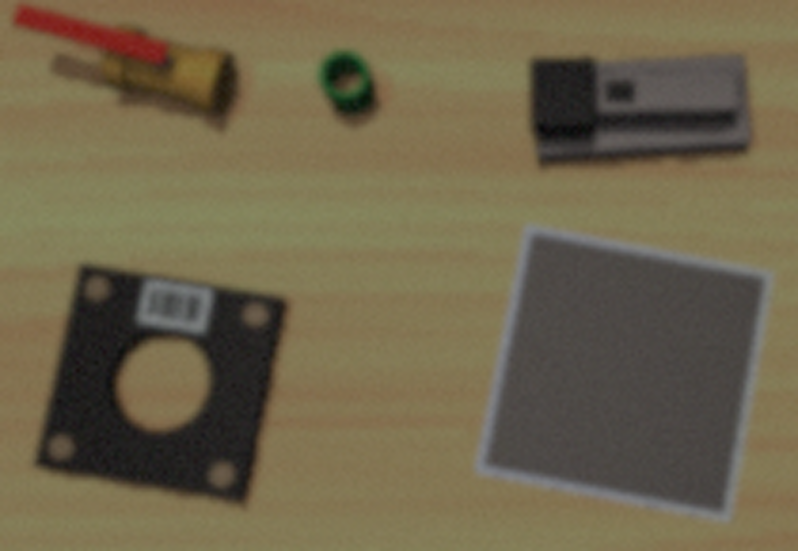

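View pics/cropS.png

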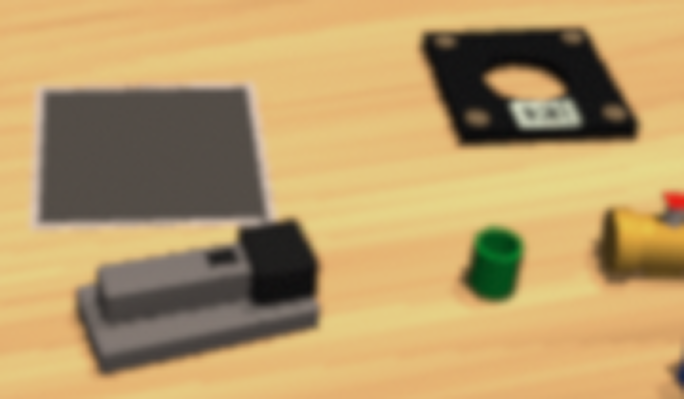

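The top crop shows the square flange with its barcode label at full-image (151,180). The pad corners are at about (244,160), (308,172), (297,237) and (231,224). The scanner has a black head on the left (+y) and a grey handle. The scene crop agrees.

```bash
python3 - <<'E'
from h import *
T=load('top0');S=load('scene0')
ct=lambda p:(np.array(p)+.5)/3.8-.5+[105,100]
cs=lambda p:(np.array(p)+.5)/3.8-.5+[205,165]
def go(name,pt,ps):
    P=np.array([tri(T,ct(a),S,cs(b)) for a,b in zip(pt,ps)]); print(name,np.round(P,4).tolist(),'mean',P.mean(0).round(4)); return P
B=go('bolts',[(97,289),(257,315),(222,473),(61,446)],[(614,112),(477,117),(446,41),(572,37)])
print('len',[np.linalg.norm(B[i]-B[i-1]).round(4) for i in range(4)])
for n,P in(('bolt z18',onz(T,ct([(97,289),(257,315),(222,473),(61,446)]),.018)),('pad z0',onz(T,ct([(527,228),(772,272),(730,520),(480,470)]),0.)),('padS z0',onz(S,cs([(270,226),(37,226),(40,88),(250,85)]),0.))):
    d=P[:2].mean(0)-P[2:].mean(0); e=P[[0,3]].mean(0)-P[[1,2]].mean(0)
    print(n,'c',P.mean(0).round(4),'yaw',np.degrees([np.arctan2(d[1],d[0]),np.arctan2(-e[0],e[1])]).round(2),'len',np.linalg.norm(d).round(4),np.linalg.norm(e).round(4))
go('label',[(176,305)],[(546,113)])
go('pad',[(527,228),(772,272),(730,520),(480,470)],[(270,226),(37,226),(40,88),(250,85)])
go('head top',[(533,60),(535,125)],[(316,262),(297,220)])
go('rest +x-y..',[(749,143),(540,160)],[(80,289),(250,262)])
E
```

```text
bolts [[0.5362, 0.3793, 0.0183], [0.5158, 0.256, 0.0184], [0.3945, 0.2783, 0.0174], [0.415, 0.4002, 0.0174]] mean [0.4654 0.3285 0.0179]
len [np.float64(0.123), np.float64(0.1249), np.float64(0.1234), np.float64(0.1236)]
bolt z18 c [0.4658 0.3296 0.018 ] yaw [-10.12  -9.56] len 0.1232 0.1252
pad z0 c [ 0.4744 -0.0293  0.    ] yaw [-10.74 -11.01] len 0.1962 0.1964
padS z0 c [ 0.4755 -0.0308  0.    ] yaw [-11.21 -12.47] len 0.1965 0.191
label [[0.5238, 0.3186, 0.0182]] mean [0.5238 0.3186 0.0182]
pad [[0.5891, 0.0466, -0.0045], [0.5524, -0.143, 0.0022], [0.3587, -0.1067, -0.0006], [0.3973, 0.0843, -0.0011]] mean [ 0.4744 -0.0297 -0.001 ]
head top [[0.7054, 0.0412, 0.0593], [0.655, 0.0413, 0.0573]] mean [0.6802 0.0413 0.0583]
rest +x-y.. [[0.652, -0.1258, 0.0202], [0.6392, 0.0255, 0.0055]] mean [ 0.6456 -0.0502  0.0129]
```

```bash
python3 -m jog '{"rot":[[0,0,0.8],[0,0,0.8],[0,0,0.8],[0,0,0.8],[0,0,0.8],[0,0,0.8],[0,0,0.8],[0,0,0.8],[0,0,0.9],[0,0,0]],"delta_pos":[[32,-23,-4],[32,-23,-4],[32,-23,-4],[32,-23,-4],[32,-23,-4],[32,-23,-4],[32,-23,-4],[32,-23,-4],[34,-25,-4],[0,0,0]],"grip":[100,100,100,100,100,100,100,100,100,100]}'
python3 - <<'E'
from h import *
c=cap('wrist','w1'); s=r.sense(); print(s['tcp_pos'],s['ee_rot'],s['joints'])
print(proj(c,[[.4655,.329,.018],[.476,.387,.018],[.5238,.3186,.018]]))
E
```

```text
time_s: 0.98
tcp_pos: [0.4791, 0.3835, 0.21]
ee_rot: [[0.984, -0.18, -0.001], [-0.18, -0.984, -0.003], [-0.001, 0.003, -1.0]]
wrist_force: [-0.5, 0.5, -0.1]
gripper_width: 1.002
[0.47740147 0.38521515 0.2103136 ] [[ 0.98381789 -0.1791654  -0.00145855]
 [-0.17916802 -0.98381661 -0.00192503]
 [-0.00109005  0.00215521 -0.99999708]] [ 5.39984761e+01  2.25493681e+01 -4.30397486e+00 -3.10601243e-03
 -6.32850092e+01  2.56816814e+01]
[[301.72343846 175.16901842]
 [249.51974132 175.25616051]
 [304.04215044 121.48779338]]
```

View pics/w1.png

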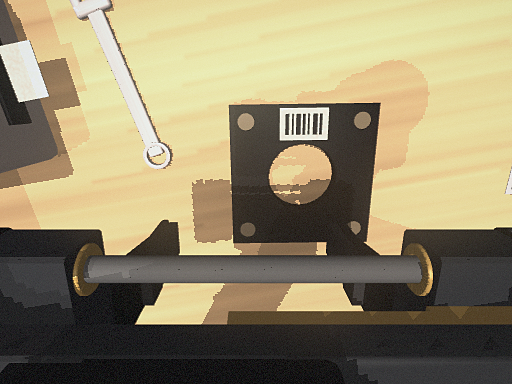

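The wrist view shows the square flange, bore centre (301,175), label (304,123), bolt marks (246,121), (362,120), (355,228) and (248,229). The wrench end is at (158,156). This agrees with the prediction.

```bash
python3 - <<'E'
from h import *
W=load('w1')
P=onz(W,[(246,121),(362,120),(355,228),(248,229)],.018); print(P.round(4).tolist())
d=P[:2].mean(0)-P[2:].mean(0); print(P.mean(0),np.degrees(np.arctan2(d[1],d[0])))
K=onz(W,[(231,103),(380,102),(233,243),(304,123),(158,168)],.018);print(K.round(4).tolist())
d=K[0]-K[2];print(np.degrees(np.arctan2(d[1],d[0])))
g=cv2.cvtColor(W['frame'],cv2.COLOR_RGB2GRAY)[130:220,255:350]
cs,_=cv2.findContours((g>75).astype(np.uint8),cv2.RETR_EXTERNAL,cv2.CHAIN_APPROX_NONE)
k=max(cs,key=cv2.contourArea);e=cv2.fitEllipse(cv2.convexHull(k));print(e, onz(W,[np.array(e[0])+[255,130]],.014))
E
```

```text
[[0.5355, 0.3799, 0.018], [0.5142, 0.2571, 0.018], [0.3901, 0.2753, 0.018], [0.4118, 0.4007, 0.018]]
[0.46289423 0.32823853 0.018     ] -8.942663424151618
[[0.5566, 0.392, 0.018], [0.5294, 0.2369, 0.018], [0.3971, 0.4218, 0.018], [0.5222, 0.3189, 0.018], [0.5026, 0.4863, 0.018]]
-10.586578590489152
((44.81576156616211, 43.62123489379883), (58.577510833740234, 64.9684066772461), 59.56657409667969) [[0.46663199 0.33039133 0.014     ]]
```

```bash
python3 -m jog '{"rot":[[0,0,0],[0,0,0],[0,0,0],[0,0,0],[0,0,0],[0,0,0],[0,0,0]],"delta_pos":[[-2,2,-38],[0,0,-38],[0,0,-38],[0,0,-38],[0,0,-20],[0,0,-6],[0,0,0]],"grip":[100,100,100,100,100,100,100]}'
python3 - <<'E'
from h import *
s=r.sense(); print(s['tcp_pos'],s['wrist_force'])
E
```

```text
time_s: 1.62
tcp_pos: [0.4721, 0.3899, 0.0318]
ee_rot: [[0.985, -0.173, -0.002], [-0.173, -0.985, -0.003], [-0.002, 0.004, -1.0]]
wrist_force: [0.3, 0.1, 0.2]
gripper_width: 0.998
[0.47205279 0.38987887 0.03181544] [0.28529203 0.10286088 0.24282439]
```

```bash
python3 -m jog '{"rot":[[0,0,0],[0,0,0],[0,0,0],[0,0,0],[0,0,0],[0,0,0],[0,0,0],[0,0,0]],"delta_pos":[[3,-2,-3],[0,0,0],[0,0,0],[0,0,0],[0,0,0],[0,0,0],[0,0,0],[0,0,0]],"grip":[100,70,40,20,20,20,20,20]}'
python3 - <<'E'
from h import *
s=r.sense(); print(s['tcp_pos'],s['wrist_force'],s['moment'])
c=cap('top','t2')
E
```

```text
time_s: 2.28
tcp_pos: [0.4762, 0.3882, 0.0308]
ee_rot: [[0.985, -0.174, 0.0], [-0.174, -0.985, 0.0], [0.0, -0.0, -1.0]]
wrist_force: [0.0, -0.3, -0.1]
gripper_width: 0.557
[0.47618975 0.38818297 0.03082243] [ 0.01209736 -0.30019585 -0.05992936] [-0.05583747 -0.00562429  0.03128544]
```

```bash
python3 -m jog '{"rot":[[0,0,0],[0,0,0],[0,0,0]],"delta_pos":[[0,0,0],[0,0,0],[0,0,0]],"grip":[20,20,20]}'
```

```text
time_s: 2.58
tcp_pos: [0.476, 0.3877, 0.0307]
ee_rot: [[0.985, -0.173, -0.001], [-0.173, -0.985, -0.001], [-0.0, 0.001, -1.0]]
wrist_force: [-0.1, -0.8, 2.1]
gripper_width: 0.475
```

```bash
python3 -m jog '{"rot":[[0,0,0],[0,0,0],[0,0,0],[0,0,0],[0,0,0],[0,0,0],[0,0,0],[0,0,0],[0,0,0],[0,0,-1]],"delta_pos":[[0,-4,0],[0,-8,0],[0,-13,0],[1,-18,0],[1,-20,0],[1,-20,0],[1,-20,0],[1,-20,0],[1,-20,0],[1,-20,0]],"grip":[20,20,20,20,20,20,20,20,20,20]}'
python3 -m jog '{"rot":[[0,0,0],[0,0,0],[0,0,0],[0,0,0],[0,0,0],[0,0,0],[0,0,0],[0,0,0],[0,0,0],[0,0,0]],"delta_pos":[[1,-20,0],[1,-20,0],[0,-20,0],[0,-20,0],[0,-20,0],[0,-20,0],[0,-18,0],[0,-12,0],[0,-8,0],[0,-4,0]],"grip":[20,20,20,20,20,20,20,20,20,20]}'
python3 -m jog '{"rot":[[0,0,0],[0,0,0]],"delta_pos":[[0,0,0],[0,0,0]],"grip":[20,20]}'
python3 - <<'E'
from h import *
s=r.sense(); print(s['tcp_pos'],s['wrist_force'],s['moment'])
c=cap('top','t3');cap('wrist','w3');S=cap('scene','s3')
a=cv2.imread('pics/s3.png')[165:270,190:350]; w=cv2.imread('pics/w3.png')
cv2.imwrite('pics/v3.png',np.vstack([cv2.resize(a,(640,420),interpolation=cv2.INTER_CUBIC)]))
E
```

```text
time_s: 3.42
tcp_pos: [0.4833, 0.2241, 0.0308]
ee_rot: [[0.982, -0.191, 0.001], [-0.191, -0.982, 0.001], [0.001, -0.001, -1.0]]
wrist_force: [0.4, 2.1, -0.1]
gripper_width: 0.479
time_s: 4.25
tcp_pos: [0.4849, 0.0621, 0.0306]
ee_rot: [[0.981, -0.192, -0.0], [-0.192, -0.981, 0.0], [-0.0, -0.0, -1.0]]
wrist_force: [0.3, 2.9, 0.4]
gripper_width: 0.48
time_s: 4.42
tcp_pos: [0.4847, 0.0624, 0.0306]
ee_rot: [[0.982, -0.19, -0.001], [-0.19, -0.982, -0.001], [-0.001, 0.002, -1.0]]
wrist_force: [-0.3, -4.0, 1.6]
gripper_width: 0.477
[0.48467012 0.0624458  0.03059917] [-0.30286657 -4.02514866  1.5662314 ] [-1.22717704 -0.09540478  0.05492877]
```

View pics/w3.png

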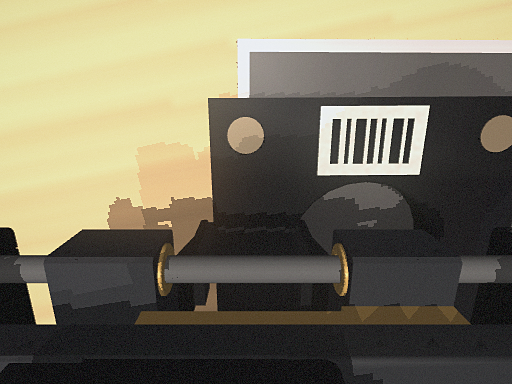

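The wrist view shows the flange's leading edge at row 98, parallel to the pad's far edge at row 40. The pad's corner is at (238,40), the label centre near (373,140), and bolts at (245,135) and (497,133).

```bash
python3 - <<'E'
from h import *
W=load('w3')
g=cv2.GaussianBlur(cv2.cvtColor(W['frame'],cv2.COLOR_RGB2GRAY),(3,3),0).astype(float)
def edge(xs,y0,y1,sgn):   # strongest vertical gradient per column
    P=[]
    for x in xs:
        d=sgn*np.diff(g[y0:y1,x]);i=int(d.argmax())
        if 0<i<len(d)-1: a,b,c=d[i-1:i+2]; o=.5*(a-c)/(a-2*b+c) if a-2*b+c else 0
        else:o=0
        P.append((x,y0+i+.5+o))
    return np.float64(P)
def yaw(P,z):
    Q=onz(W,P,z); vx,vy,x0,y0=cv2.fitLine(np.float32(Q[:,:2]*1000),cv2.DIST_HUBER,0,.1,.1).ravel()
    a=np.degrees(np.arctan2(vy,vx)); a=(a+90+45)%90-45
    n=np.array([np.cos(np.radians(a)),np.sin(np.radians(a))]); return a,n@[x0,y0],n
xs=list(range(260,500,4))
ap,op,n=yaw(edge(xs,30,46,1),0); print('pad edge',ap,op)
ai,oi,_=yaw(edge(xs,45,62,-1),0); print('pad inner edge',ai,oi)
af,of,_=yaw(edge(list(range(255,500,4)),85,108,-1),.018); print('flange edge',af,of)
print('label TL..',onz(W,[(324,105),(430,106),(423,176),(317,175)],.018).mean(0),'pad corner',onz(W,[(238,40)],0),'flange corner',onz(W,[(208,98)],.018),'bolts',onz(W,[(245,135),(497,133)],.018).round(4).tolist())
T=load('t3'); cv2.imwrite('pics/t3c.png',cv2.resize(cv2.cvtColor(T['frame'],cv2.COLOR_RGB2BGR)[100:250,190:330],None,fx=4,fy=4,interpolation=cv2.INTER_CUBIC))
E
```

```text
pad edge -11.117737 569.9149
pad inner edge -11.14798 563.7833
flange edge -10.526871 542.3878
label TL.. [ 0.52842679 -0.00709964  0.018     ] pad corner [[0.5898584  0.05016693 0.        ]] flange corner [[0.56438767 0.06932339 0.018     ]] bolts [[0.5438, 0.0553, 0.018], [0.5211, -0.0677, 0.018]]
```

View pics/v3.png

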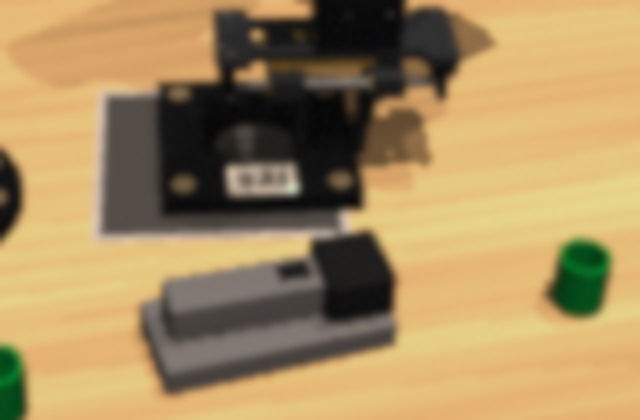

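```bash
python3 -m jog '{"rot":[[0,0,0],[0,0,-0.3],[0,0,-0.3],[0,0,0],[0,0,0],[0,0,0],[0,0,0],[0,0,0]],"delta_pos":[[0,-4,0],[0.5,-9,0],[0.5,-10,0],[0.5,-8,0],[0,-3.6,0],[0,0,0],[0,0,0],[0,0,0]],"grip":[20,20,20,20,20,20,20,20]}'
cat > m.py <<'E'
from h import *
import sys
W=cap('wrist',sys.argv[1])
g=cv2.GaussianBlur(cv2.cvtColor(W['frame'],cv2.COLOR_RGB2GRAY),(3,3),0).astype(float)
# pad outline and flange outline predicted, then edge searched along normals
def refine(A,B,z,rng=.008,sgn=1):
    A,B=np.array(A),np.array(B);t=(B-A)/np.linalg.norm(B-A);n=np.array([t[1],-t[0]])
    s=np.linspace(-rng,rng,81);out=[]
    for u in np.linspace(.08,.92,60):
        P=A+u*(B-A)+np.outer(s,n);p=proj(W,np.c_[P,np.full(81,z)])
        if p.min()<2 or p[:,0].max()>509 or p[:,1].max()>215: continue
        v=cv2.remap(g.astype(np.float32),np.float32(p[:,0])[None],np.float32(p[:,1])[None],cv2.INTER_LINEAR).ravel()
        d=cv2.GaussianBlur(np.diff(v)[None]*sgn,(7,1),0).ravel(); i=d.argmax()
        if d[i]>1.5: out.append(P[i])
    if len(out)<8: return None
    q=np.float32(out)*1000; vx,vy,x0,y0=cv2.fitLine(q,cv2.DIST_HUBER,0,.1,.1).ravel()
    a=np.degrees(np.arctan2(vy,vx));a=(a+135)%90-45
    return round(float(a),2),round(float(np.array([x0,y0])@n),2),len(out),n.round(3).tolist()
def sq(c,yaw,h):
    a=np.radians(yaw);R=np.array([[np.cos(a),-np.sin(a)],[np.sin(a),np.cos(a)]])
    return np.array(c)+np.array([[h,h],[h,-h],[-h,-h],[-h,h]])@R.T
c=eval(sys.argv[2]);y=float(sys.argv[3])
for nm,h,z in(('pad',.1,0.),('flange',.08,.018)):
    Q=sq(c,y,h)
    for i,e in enumerate(('+x','-y','-x','+y')):
        A,B=Q[i],Q[(i+1)%4]
        for sg in((-1,1)if nm=='pad' else(1,)): print(nm,e,sg,refine(A,B,z,sgn=sg),'pred',)
E
python3 m.py w4 '(.4745,-.0299)' -11.1
```

```text
time_s: 5.23
tcp_pos: [0.4865, 0.0279, 0.0306]
ee_rot: [[0.98, -0.201, -0.001], [-0.201, -0.98, -0.001], [-0.0, 0.001, -1.0]]
wrist_force: [0.5, -2.4, 1.6]
gripper_width: 0.478
pad +x -1 (-11.1, -563.58, 55, [-0.981, 0.193]) pred
pad +x 1 (-11.1, -569.98, 41, [-0.981, 0.193]) pred
pad -y -1 None pred
pad -y 1 None pred
pad -x -1 None pred
pad -x 1 None pred
pad +y -1 (-11.13, -157.79, 26, [-0.193, -0.981]) pred
pad +y 1 (-11.04, -163.73, 22, [-0.193, -0.981]) pred
flange +x 1 (-11.1, -545.38, 24, [-0.981, 0.193]) pred
flange -y 1 None pred
flange -x 1 None pred
flange +y 1 None pred
```

View pics/w4.png

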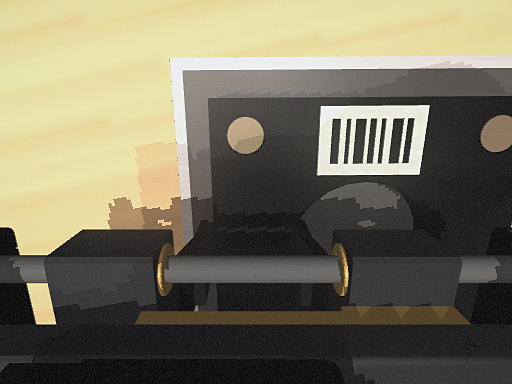

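```bash
sed -i "s/else(1,))/else(-1,))/; s/d\[i\]>1.5/d[i]>.7/" m.py; python3 m.py w5 '(.4745,-.0299)' -11.1 | grep -v None
python3 - <<'E'
from h import *
W=load('w5'); t=np.radians(-11.1); R=np.array([[np.cos(t),np.sin(t)],[-np.sin(t),np.cos(t)]])
print(W['xyz'], (onz(W,[(245,135),(497,133),(324,105),(430,106),(423,176),(317,175)],.018)[:,:2]@R.T*1000).round(1).tolist())
E
```

```text
pad +x -1 (-11.1, -563.58, 55, [-0.981, 0.193]) pred
pad +x 1 (-11.07, -569.98, 55, [-0.981, 0.193]) pred
pad +y -1 (-11.19, -157.79, 26, [-0.193, -0.981]) pred
pad +y 1 (-11.06, -163.75, 23, [-0.193, -0.981]) pred
flange +x -1 (-11.1, -549.38, 57, [-0.981, 0.193]) pred
flange +y -1 (-11.2, -142.65, 22, [-0.193, -0.981]) pred
[0.5598363  0.01359532 0.16897287] [[531.4, 124.7], [531.5, -0.4], [545.5, 86.3], [544.6, 34.9], [509.8, 33.0], [510.7, 87.8]]
```

```bash
python3 -m jog '{"rot":[[0,0,0],[0,0,0],[0,0,0]],"delta_pos":[[0.9,1.2,0],[0,0,0],[0,0,0]],"grip":[20,20,20]}'
python3 m.py w6 '(.4745,-.0299)' -11.1 | grep -v None
```

```text
time_s: 5.58
tcp_pos: [0.4867, 0.0293, 0.0306]
ee_rot: [[0.98, -0.201, -0.002], [-0.201, -0.98, -0.001], [-0.002, 0.001, -1.0]]
wrist_force: [-1.4, -4.7, 3.8]
gripper_width: 0.478
pad +x -1 (-11.1, -563.58, 55, [-0.981, 0.193]) pred
pad +x 1 (-11.06, -569.96, 54, [-0.981, 0.193]) pred
pad +y -1 (-11.2, -157.77, 26, [-0.193, -0.981]) pred
pad +y 1 (-11.03, -163.79, 23, [-0.193, -0.981]) pred
flange +x -1 (-11.22, -549.28, 57, [-0.981, 0.193]) pred
flange +y -1 (-11.19, -143.85, 22, [-0.193, -0.981]) pred
```

```bash
python3 -m jog '{"rot":[[0,0,0],[0,0,0],[0,0,0],[0,0,0],[0,0,0],[0,0,0],[0,0,0],[0,0,0],[0,0,0]],"delta_pos":[[0,0,0],[0,0,0],[0,0,0],[0,0,0],[0,0,0],[0,0,0],[0,0,5],[0,0,15],[0,0,25]],"grip":[70,85,100,100,100,100,100,100,100]}'
python3 -m jog '{"rot":[[0,0,0],[0,0,0],[0,0,0],[0,0,0],[0,0,0],[0,0,0],[0,0,0],[0,0,0]],"delta_pos":[[0,0,35],[0,0,35],[10,-10,35],[20,-12,30],[20,-12,30],[20,-12,30],[20,-12,28],[0,0,0]],"grip":[100,100,100,100,100,100,100,100]}'
python3 m.py w7 '(.4745,-.0299)' -11.1 | grep -v None; python3 - <<'E'
from h import *
cap('top','t7')
E
```

```text
time_s: 6.38
tcp_pos: [0.4859, 0.0292, 0.0744]
ee_rot: [[0.979, -0.201, -0.005], [-0.201, -0.98, -0.002], [-0.005, 0.003, -1.0]]
wrist_force: [0.6, 0.9, -0.2]
gripper_width: 0.985
time_s: 7.05
tcp_pos: [0.5827, -0.03, 0.3054]
ee_rot: [[0.979, -0.202, 0.014], [-0.202, -0.979, -0.0], [0.014, -0.002, -1.0]]
wrist_force: [0.9, 0.7, -0.1]
gripper_width: 0.998
pad +x -1 (-11.19, -563.62, 60, [-0.981, 0.193]) pred
pad +x 1 (-11.09, -567.4, 47, [-0.981, 0.193]) pred
pad -y -1 (1.24, -38.79, 25, [0.193, 0.981]) pred
pad +y -1 (-11.25, -157.35, 24, [-0.193, -0.981]) pred
pad +y 1 (-10.96, -162.75, 19, [-0.193, -0.981]) pred
flange +x -1 (-10.87, -553.04, 60, [-0.981, 0.193]) pred
flange -y -1 (-11.08, -25.97, 20, [0.193, 0.981]) pred
flange +y -1 (-11.03, -144.39, 20, [-0.193, -0.981]) pred
```

View pics/w7.png

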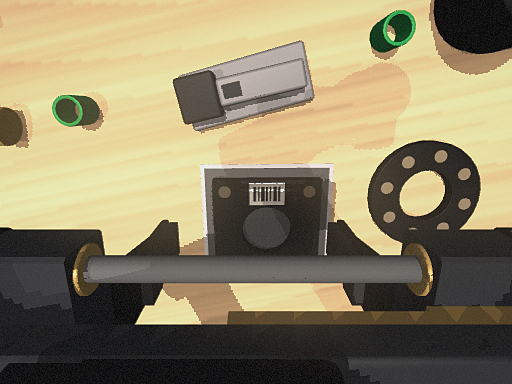

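```bash
python3 - <<'E'
from h import *
a=cv2.imread('pics/w7.png')[30:230,160:350]
cv2.imwrite('pics/z7.png',cv2.convertScaleAbs(cv2.resize(a,(570,600),interpolation=cv2.INTER_CUBIC),alpha=1.2))
E
```

```text
(no output)
```

View pics/z7.png

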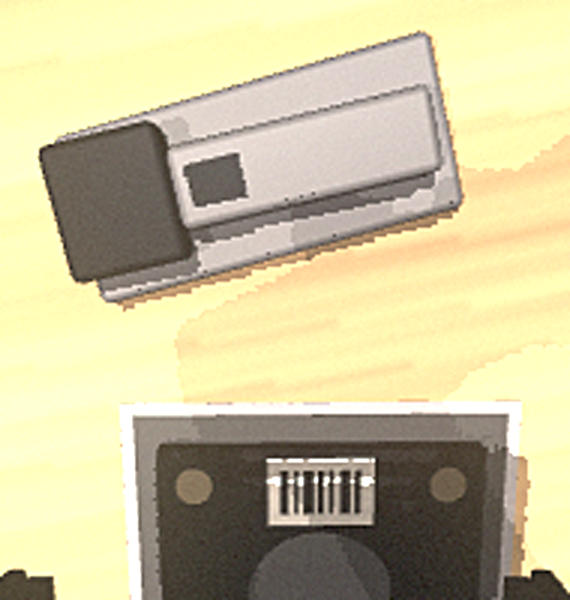

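The zoom shows, in zoomed pixels, the scanner head top corners (40,147), (155,122), (190,262), (78,283). The handle's rear edge runs (428,87) to (440,170), and the rest top corners are (428,33), (460,207), (105,298), (60,137). The flange sits parallel inside the pad, with bolts at (194,486) and (449,485).

```bash
python3 - <<'E'
from h import *
W=load('w7');T=load('t7');S=load('s3');T0=load('top0')
z=lambda p:(np.array(p,float)+.5)/3-.5+[160,30]
print(W['xyz'])
t=np.radians(-11.1); R=np.array([[np.cos(t),np.sin(t)],[-np.sin(t),np.cos(t)]])
print('bolts nt',(onz(W,z([(194,486),(449,485)]),.018)[:,:2]@R.T*1000).round(1).tolist(),'pad',(onz(W,z([(120,404),(522,402)]),0)[:,:2]@R.T*1000).round(1).tolist())
for zz in(.055,.061,.065):
    H=onz(W,z([(40,147),(155,122),(190,262),(78,283)]),zz);v=H[0]+H[3]-H[1]-H[2]
    print('head',zz,H.mean(0).round(4),'len',np.linalg.norm(v).round(4)/2,'wid',np.linalg.norm(H[0]-H[3]).round(4),np.linalg.norm(H[1]-H[2]).round(4),'yaw',np.degrees(np.arctan2(v[1],v[0])).round(2))
Q=onz(W,z([(428,87),(440,170),(190,228),(170,143)]),.057);d=(Q[2]+Q[3]-Q[0]-Q[1])/2
print('handle',Q.round(4).tolist(),'yaw',np.degrees(np.arctan2(d[1],d[0])),np.linalg.norm(d),np.linalg.norm(Q[0]-Q[1]),np.linalg.norm(Q[2]-Q[3]),'rear mid',(Q[0]+Q[1])/2)
Q=onz(W,z([(428,33),(460,207),(105,298),(60,137)]),.025);d=(Q[2]+Q[3]-Q[0]-Q[1])/2
print('rest',Q.mean(0).round(4),'yaw',np.degrees(np.arctan2(d[1],d[0])),np.linalg.norm(d),np.linalg.norm(Q[0]-Q[1]),np.linalg.norm(Q[2]-Q[3]))
# triangulate vs scene (crop cropS 3.8, offset 205,165; same scanner)
S0=load('scene0');cs=lambda p:(np.array(p)+.5)/3.8-.5+[205,165]
# nose +x corner, nose -x, rear head +x/-x ; rest corners
for n,a,b in(('head nose -y..',(40,147),(316,262)),('head(2)',(78,283),(297,220)),('head(3)',(155,122),(250,278)),('head(4)',(190,262),(238,231)),('handle rear +x',(428,87),(104,295)),('rest r+x',(428,33),(100,348)),('rest r-x',(460,207),(80,289))):
    print(n,tri(W,z(a),S0,cs(b)).round(4))
E
```

```text
[ 0.65413305 -0.04455926  0.44482121]
bolts nt [[531.0, 125.4], [530.5, 0.1]] pad [[568.9, 162.8], [568.2, -38.0]]
head 0.055 [0.6789 0.0196 0.055 ] len 0.04825 wid 0.0556 0.0565 yaw 89.23
head 0.061 [0.6785 0.0186 0.061 ] len 0.0475 wid 0.0547 0.0556 yaw 89.23
head 0.065 [0.6783 0.0179 0.065 ] len 0.04705 wid 0.0541 0.0551 yaw 89.23
handle [[0.6973, -0.1137, 0.057], [0.6654, -0.1135, 0.057], [0.6637, -0.0086, 0.057], [0.6976, -0.0081, 0.057]] yaw 90.37813249403706 0.10525994178362232 0.03195670470301106 0.03391435918745032 rear mid [ 0.68136647 -0.1135981   0.057     ]
rest [ 0.6816 -0.0418  0.025 ] yaw 92.67890055450206 0.16478799179882106 0.07291282170702805 0.07106475419252035
head nose -y.. [0.7059 0.041  0.0603]
head(2) [0.6514 0.043  0.0541]
head(3) [ 0.7061 -0.0073  0.055 ]
head(4) [ 0.6505 -0.0043  0.0516]
handle rear +x [ 0.6974 -0.1154  0.0533]
rest r+x [ 0.7214 -0.1237  0.0261]
rest r-x [ 0.6492 -0.1261  0.0179]
```

```bash
python3 -m jog '{"rot":[[0,0,-7],[0,0,-7],[0,0,-7],[0,0,-7],[0,0,-7],[0,0,-7],[0,0,-7],[0,0,-7],[0,0,-7],[0,0,-7]],"delta_pos":[[9,-1,-10],[9,-1,-10],[9,-2,-12],[9,-2,-15],[10,-2,-15],[10,-2,-15],[10,-2,-15],[10,-2,-15],[10,-2,-15],[11,-1,-18]],"grip":[100,100,100,100,100,100,100,100,100,100]}'
python3 -m jog '{"rot":[[0,0,-7],[0,0,0],[0,0,0]],"delta_pos":[[0,0,-20],[0,0,0],[0,0,0]],"grip":[100,100,100]}'
python3 - <<'E'
from h import *
s=r.sense(); print(s['tcp_pos'],s['ee_rot'],s['joints']); R=s['ee_rot'];print(np.degrees(np.arctan2(-R[1,1],-R[0,1])))
cap('wrist','w8');cap('scene','s8')
E
```

```text
time_s: 7.98
tcp_pos: [0.6735, -0.0449, 0.1571]
ee_rot: [[0.141, -0.99, -0.002], [-0.99, -0.141, -0.0], [-0.0, 0.002, -1.0]]
wrist_force: [0.9, -0.2, 0.8]
gripper_width: 0.997
time_s: 8.23
tcp_pos: [0.6727, -0.045, 0.1365]
ee_rot: [[0.028, -1.0, -0.005], [-1.0, -0.028, -0.001], [0.001, 0.006, -1.0]]
wrist_force: [-0.0, -0.5, 0.9]
gripper_width: 0.999
[ 0.67265881 -0.0450293   0.13652583] [[ 2.82031244e-02 -9.99587127e-01 -5.49169603e-03]
 [-9.99602024e-01 -2.81993150e-02 -7.69881068e-04]
 [ 6.14701139e-04  5.51122352e-03 -9.99984624e-01]] [ 9.87724746e+00  3.18553102e+01  3.38738370e-02 -1.23356897e-02
 -5.84961196e+01 -8.25473467e+00]
1.6159404952765697
```

View pics/w8.png

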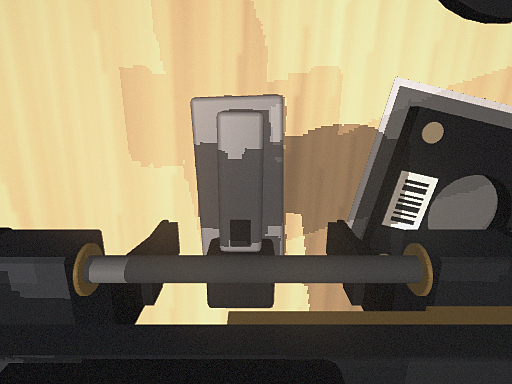

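The view looks along −y. The handle's rear edge is at (218..265,110), and its front near the window is around (222..262,248). The rest's rear corners are (191,97) and (284,95), so the scanner lies centred between the fingers.

```bash
python3 - <<'E'
from h import *
W=load('w8'); W7=load('w7')
print('handle57',onz(W,[(218,110),(265,110),(263,245),(220,245)],.057).round(4).tolist())
print('rest25',onz(W,[(191,97),(284,95),(284,245),(200,245)],.025).round(4).tolist())
z=lambda p:(np.array(p,float)+.5)/3-.5+[160,30]
# heights by triangulation between the two wrist places
for n,a,b in(('rest +x rear',(191,97),(428,33)),('rest -x rear',(284,95),(460,207)),('handle +x rear',(218,110),(428,87)),('handle -x rear',(265,110),(440,170))):
    print(n,tri(W,a,W7,z(b)).round(4))
g=cv2.cvtColor(W['frame'],cv2.COLOR_RGB2GRAY).astype(int)
for y in(130,215): print(y,g[y,185:295].tolist())
E
```

```text
handle57 [[0.6974, -0.1149, 0.057], [0.6645, -0.1158, 0.057], [0.6618, -0.0119, 0.057], [0.696, -0.011, 0.057]]
rest25 [[0.7221, -0.1235, 0.025], [0.6483, -0.1272, 0.025], [0.6407, 0.0035, 0.025], [0.7174, 0.0055, 0.025]]
rest +x rear [ 0.7227 -0.1235  0.0211]
rest -x rear [ 0.6484 -0.127   0.0193]
handle +x rear [ 0.698  -0.1147  0.0512]
handle -x rear [ 0.6648 -0.1154  0.0484]
130 [205, 200, 204, 203, 203, 209, 211, 131, 116, 139, 159, 179, 173, 172, 176, 171, 173, 171, 172, 170, 171, 171, 169, 173, 168, 166, 171, 167, 169, 166, 169, 169, 90, 131, 147, 161, 172, 173, 172, 174, 172, 173, 173, 171, 176, 174, 172, 170, 167, 169, 169, 170, 165, 165, 165, 168, 166, 164, 165, 166, 164, 167, 163, 163, 164, 165, 161, 164, 162, 161, 155, 161, 162, 159, 143, 129, 120, 105, 72, 86, 88, 92, 91, 87, 90, 89, 162, 159, 183, 178, 181, 180, 179, 178, 172, 152, 128, 102, 133, 159, 155, 221, 214, 210, 213, 206, 205, 198, 197, 190]
215 [220, 220, 221, 221, 221, 223, 225, 223, 225, 224, 209, 214, 219, 111, 106, 78, 86, 90, 94, 91, 89, 87, 89, 87, 91, 87, 88, 86, 86, 88, 91, 88, 87, 88, 66, 78, 83, 80, 86, 82, 81, 83, 87, 80, 83, 82, 81, 82, 83, 81, 84, 85, 81, 82, 78, 80, 78, 82, 78, 84, 84, 78, 80, 82, 84, 80, 80, 79, 83, 79, 78, 79, 87, 80, 77, 72, 66, 70, 84, 84, 87, 81, 83, 83, 80, 80, 84, 85, 83, 81, 84, 81, 84, 83, 85, 81, 75, 73, 85, 113, 115, 206, 200, 195, 194, 195, 198, 196, 200, 201]
```

```bash
python3 -m jog '{"rot":[[0,0,0],[0,0,0],[0,0,0],[0,0,0],[0,0,0]],"delta_pos":[[7,0,-15],[0,0,-30],[0,0,-25],[0,0,-8],[0,0,0]],"grip":[100,100,100,100,100]}'
python3 - <<'E'
from h import *
s=r.sense(); print(s['tcp_pos'],s['ee_rot'].round(4).tolist())
E
```

```text
time_s: 8.75
tcp_pos: [0.6801, -0.0453, 0.0581]
ee_rot: [[0.025, -1.0, -0.005], [-1.0, -0.025, -0.001], [0.0, 0.005, -1.0]]
wrist_force: [0.0, 0.2, 0.1]
gripper_width: 1.003
[ 0.68013587 -0.04533683  0.05810386] [[0.0251, -0.9997, -0.0048], [-0.9997, -0.0251, -0.0005], [0.0004, 0.0048, -1.0]]
```

```bash
python3 -m jog '{"rot":[[0,0,0],[0,0,0],[0,0,0],[0,0,0],[0,0,0],[0,0,0],[0,0,0],[0,0,0],[0,0,0],[0,0,0]],"delta_pos":[[0,0,-3],[0,0,0],[0,0,0],[0,0,0],[0,0,0],[0,0,0],[0,0,0],[0,0,0],[0,0,0],[0,0,0]],"grip":[80,50,20,15,15,15,15,15,15,15]}'
python3 -m jog '{"rot":[[0,0,0],[0,0,0],[0,0,0]],"delta_pos":[[0,0,0],[0,0,0],[0,0,0]],"grip":[15,15,15]}'
python3 - <<'E'
from h import *
s=r.sense(); print(s['tcp_pos'],s['ee_rot'].round(4).tolist())
E
```

```text
time_s: 9.58
tcp_pos: [0.6816, -0.0452, 0.0577]
ee_rot: [[0.025, -1.0, 0.0], [-1.0, -0.025, -0.0], [0.0, -0.0, -1.0]]
wrist_force: [0.4, -0.3, 0.9]
gripper_width: 0.39
time_s: 9.83
tcp_pos: [0.6816, -0.0452, 0.0577]
ee_rot: [[0.025, -1.0, 0.0], [-1.0, -0.025, -0.0], [0.0, -0.0, -1.0]]
wrist_force: [-0.1, -0.5, 0.1]
gripper_width: 0.385
[ 0.68162437 -0.04524123  0.05768201] [[0.0246, -0.9997, 0.0001], [-0.9997, -0.0246, -0.0], [0.0, -0.0001, -1.0]]
```

```bash
python3 -m jog '{"rot":[[0,0,0],[0,0,0],[0,0,0],[0,0,0],[0,0,0],[0,0,0],[0,0,2],[0,0,4],[0,0,5],[0,0,5]],"delta_pos":[[0,0,3],[0,0,8],[0,0,15],[0,0,22],[0,0,25],[0,0,25],[0,0,20],[0,0,15],[0,0,7],[0,0,0]],"grip":[15,15,15,15,15,15,15,15,15,15]}'
python3 - <<'E'
from h import *
cap('top','t9')
E
python3 -m jog '{"rot":[[0,0,6],[0,0,6],[0,0,6],[0,0,6],[0,0,6],[0,0,6],[0,0,6],[0,0,6],[0,0,6],[0,0,6]],"delta_pos":[[-1,0,0],[-1,0,0],[-1,0,0],[-1,0,0],[-1,1,0],[-1,1,0],[-2,1,0],[-2,1,0],[-2,1,0],[-2,0,0]],"grip":[15,15,15,15,15,15,15,15,15,15]}'
python3 -m jog '{"rot":[[0,0,5],[0,0,4],[0,0,2.6],[0,0,1],[0,0,0],[0,0,0]],"delta_pos":[[0,0,0],[0,0,0],[0,0,0],[0,0,0],[0,0,0],[0,0,0]],"grip":[15,15,15,15,15,15]}'
python3 - <<'E'
from h import *
s=r.sense(); print(s['tcp_pos'],s['ee_rot'].round(4).tolist(),s['joints'])
E
```

```text
time_s: 10.67
tcp_pos: [0.6824, -0.0452, 0.2009]
ee_rot: [[0.303, -0.953, 0.005], [-0.953, -0.303, 0.0], [0.001, -0.005, -1.0]]
wrist_force: [-0.2, 0.7, -3.2]
gripper_width: 0.387
time_s: 11.55
tcp_pos: [0.667, -0.0401, 0.1972]
ee_rot: [[0.977, -0.215, -0.001], [-0.215, -0.977, 0.0], [-0.001, 0.0, -1.0]]
wrist_force: [-0.2, -0.2, -2.3]
gripper_width: 0.386
time_s: 12.05
tcp_pos: [0.6674, -0.0402, 0.1974]
ee_rot: [[1.0, -0.002, -0.001], [-0.002, -1.0, 0.0], [-0.001, -0.0, -1.0]]
wrist_force: [-0.3, -0.8, -1.1]
gripper_width: 0.389
[ 0.66737761 -0.04023641  0.1974281 ] [[1.0, -0.0016, -0.0005], [-0.0016, -1.0, 0.0001], [-0.0005, -0.0001, -1.0]] [ 1.03742399e+01  2.82689541e+01  3.12612774e+00 -9.45330273e-03
 -6.48866348e+01  7.95378696e+01]
```

```bash
python3 -m jog '{"rot":[[0,-2,0],[0,-4,0],[0,-5,0],[0,-6,0],[0,-6,0],[0,-6,0],[0,-5,0],[0,-4,0],[0,-2,0],[0,0,0]],"delta_pos":[[0,0,0],[0,0,0],[0,0,-5],[0,0,-8],[-0.5,0,-8],[-0.5,0,-8],[-0.5,0,-8],[0,0,-6],[0,0,-3],[0,0,0]],"grip":[15,15,15,15,15,15,15,15,15,15]}'
python3 -m jog '{"rot":[[0,0,0],[0,0,0]],"delta_pos":[[0,0,0],[0,0,0]],"grip":[15,15]}'
python3 - <<'E'
from h import *
s=r.sense(); R=s['ee_rot'];p=s['tcp_pos']; print(p,R.round(4).tolist(),s['joints'].round(1))
X,Z=-R[:,0],-R[:,2]; n=p+.0899*X-.0147*Z; L=np.array([.5298,-.0401,.018]); v=L-n
print('nose',n,'dist',np.linalg.norm(v),'slant',np.degrees(np.arcsin(-X[2])),'aim off deg',np.degrees(np.arccos(v@X/np.linalg.norm(v))),'miss',v-X*(v@X))
S=cap('scene','s10');cap('wrist','w10');q=proj(S,[n,L]);print(q,proj(load('w10'),[n,L]))
a=cv2.imread('pics/s10.png')[110:270,190:390]; cv2.imwrite('pics/z10.png',cv2.resize(a,(750,600),interpolation=cv2.INTER_CUBIC))
E
```

```text
time_s: 12.88
tcp_pos: [0.682, -0.0617, 0.1888]
ee_rot: [[0.826, 0.018, 0.563], [-0.004, -0.999, 0.037], [0.564, -0.033, -0.825]]
wrist_force: [0.2, 0.3, -1.8]
gripper_width: 0.393
time_s: 13.05
tcp_pos: [0.6824, -0.0607, 0.1883]
ee_rot: [[0.827, 0.02, 0.562], [-0.002, -0.999, 0.037], [0.563, -0.032, -0.826]]
wrist_force: [-0.8, -0.8, -3.4]
gripper_width: 0.386
[ 0.68238565 -0.06065385  0.18830708] [[0.8267, 0.0197, 0.5623], [-0.0016, -0.9993, 0.0374], [0.5627, -0.0318, -0.8261]] [  8.9  18.8 -28.2  18.3  -9.2  64.5]
nose [ 0.61633458 -0.05996076  0.1255785 ] dist 0.13948411156750914 slant 34.24180505178512 aim off deg 18.726551453947526 miss [ 0.0226684   0.0196504  -0.03324757]
[[245.49670863 200.49298684]
 [245.03223359 210.75046861]] [[253.37156368 370.98067425]
 [232.60790159 448.92726806]]
```

View pics/z10.png

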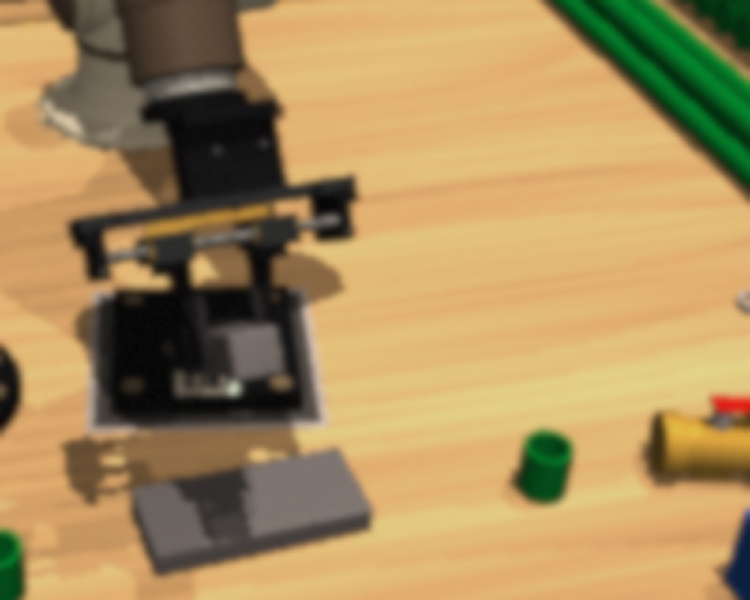

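The scene crop shows the gripper with the scanner over the flange and the empty rest. Joint 5 has reached its −9° limit, so a heading toward −x can't tilt far enough. I'll level out and use heading +y with a sideways tilt instead.

```bash
cat > pl.py <<'E'
from h import *
from scipy.spatial.transform import Rotation as Ro
import sys
s=r.sense();R=s['ee_rot'];p=s['tcp_pos']
def Rt(head,slant):
    h,a=np.radians([head,slant]);X=np.array([np.cos(h)*np.cos(a),np.sin(h)*np.cos(a),-np.sin(a)])
    Y=np.array([-np.sin(h),np.cos(h),0]);Z=np.cross(X,Y);return np.c_[-X,Y,-Z]
def to(head,slant): return Ro.from_matrix(Rt(head,slant)@R.T).as_rotvec(degrees=True).round(2)
def scan(head,slant,L,d=.1,off=(.0899,-.0147)):
    Q=Rt(head,slant);X,Z=-Q[:,0],-Q[:,2]; return np.array(L)-d*X-off[0]*X-off[1]*Z
L=np.array([.5298,-.0401,.018])
E
python3 - <<'E'
from pl import *
print(to(180,0),to(90,0),scan(90,40,L),p)
E
```

```text
[-2.11 34.22 -0.58] [ 25.18  28.5  -87.64] [ 0.5298     -0.17612286  0.15132622] [ 0.68222428 -0.0604989   0.18798792]
```

```bash
python3 -m jog '{"rot":[[0,2.2,0],[-0.3,4,-0.1],[-0.3,5,-0.1],[-0.3,6,-0.1],[-0.3,6,-0.1],[-0.3,5,-0.1],[-0.3,4,-0.1],[-0.3,2,0],[0,0,-2],[0,0,-4]],"delta_pos":[[0,0,3],[0,0,5],[0,0,5],[0,0,5],[0,0,5],[0,0,3],[0,0,0],[-4,-3,0],[-6,-5,0],[-8,-6,0]],"grip":[15,15,15,15,15,15,15,15,15,15]}'
python3 -m jog '{"rot":[[0,0,-6],[0,0,-6],[0,0,-6],[0,0,-6],[0,0,-6],[0,0,-6],[0,0,-6],[0,0,-6],[0,0,-6],[0,0,-6]],"delta_pos":[[-9,-7,0],[-9,-7,0],[-9,-7,0],[-9,-7,0],[-9,-7,0],[-9,-7,0],[-9,-7,0],[-9,-7,0],[-9,-7,0],[-9,-7,0]],"grip":[15,15,15,15,15,15,15,15,15,15]}'
python3 -m jog '{"rot":[[0,0,-6],[0,0,-6],[0,0,-6],[0,0,-4],[0,0,-2],[0,0,0]],"delta_pos":[[-9,-7,0],[-9,-7,0],[-9,-7,0],[-8,-6,0],[-5,-4,0],[0,0,0]],"grip":[15,15,15,15,15,15]}'
python3 - <<'E'
from pl import *
print(to(90,0),to(90,40),p,s['joints'].round(1))
E
```

```text
time_s: 13.98
tcp_pos: [0.6653, -0.0743, 0.213]
ee_rot: [[0.994, -0.109, 0.001], [-0.109, -0.994, -0.001], [0.001, 0.001, -1.0]]
wrist_force: [-0.0, 1.0, -2.3]
gripper_width: 0.388
time_s: 14.82
tcp_pos: [0.5742, -0.145, 0.2141]
ee_rot: [[0.4, -0.917, 0.001], [-0.917, -0.4, -0.002], [0.002, -0.0, -1.0]]
wrist_force: [-0.3, 0.7, -2.3]
gripper_width: 0.385
time_s: 15.32
tcp_pos: [0.5335, -0.1763, 0.2143]
ee_rot: [[-0.004, -1.0, -0.0], [-1.0, 0.004, -0.002], [0.002, 0.0, -1.0]]
wrist_force: [-0.8, -0.0, -3.3]
gripper_width: 0.389
[ 0.1  -0.01  0.22] [-39.9    0.07   0.21] [ 0.5335399 -0.1762857  0.2142847] [ -1.7  17.4 -11.5   0.1 -61.1   1.4]
```

```bash
python3 -m jog '{"rot":[[-2,0,0],[-4,0,0],[-5,0,0],[-6,0,0],[-6,0,0],[-6,0,0],[-5,0,0],[-4,0,0],[-2,0,0],[0,0,0]],"delta_pos":[[0,0,0],[0,0,0],[-0.5,0,0],[-0.5,0,0],[-0.5,0,0],[-0.5,0,-4],[-0.5,0,-8],[-0.5,0,-10],[-0.5,0,-6],[0,0,0]],"grip":[15,15,15,15,15,15,15,15,15,15]}'
python3 -m jog '{"rot":[[0,0,0]],"delta_pos":[[0,0,0]],"grip":[15]}'
python3 - <<'E'
from pl import *
print(to(90,40),p,s['joints'].round(1),(scan(90,40,L)-p)*1000)
W=cap('wrist','w11');X,Z=-R[:,0],-R[:,2]; n=p+.0899*X-.0147*Z;print(n,proj(W,[n,L]))
S=cap('scene','s11');T=cap('top','t11'); print(proj(S,[n,L]),proj(T,[n,L]))
E
```

```text
time_s: 16.15
tcp_pos: [0.5303, -0.1746, 0.1837]
ee_rot: [[0.004, -1.0, -0.001], [-0.765, -0.002, -0.644], [0.644, 0.004, -0.765]]
wrist_force: [-0.4, -0.3, -2.2]
gripper_width: 0.386
time_s: 16.23
tcp_pos: [0.5314, -0.1751, 0.1857]
ee_rot: [[-0.0, -1.0, 0.001], [-0.766, -0.0, -0.643], [0.643, -0.001, -0.766]]
wrist_force: [0.3, -0.2, -1.6]
gripper_width: 0.391
[ 0.01  0.03 -0.01] [ 0.53135965 -0.17508139  0.18573891] [ 11.7  19.8 -37.9  50.5 -54.7 -50.1] [ -1.55964781  -1.04146806 -34.41268495]
[ 0.53138229 -0.11566932  0.11668599] [[250.93125161 372.04163667]
 [253.08688675 459.07466515]]
[[220.36765173 188.56106982]
 [245.03223359 210.75046861]] [[303.65404969 170.0499555 ]
 [273.46636211 177.65837063]]
```

```bash
python3 -m jog '{"rot":[[0,0,0],[0,0,0],[0,0,0],[0,0,0],[0,0,0],[0,0,0],[0,0,0]],"delta_pos":[[-0.5,0,-6],[-0.5,-1,-10],[-0.5,0,-10],[0,0,-6],[0,0,-2.4],[0,0,0],[0,0,0]],"grip":[15,15,15,15,15,15,15]}'
python3 - <<'E'
from pl import *
X,Z=-R[:,0],-R[:,2]; n=p+.0899*X-.0147*Z;v=L-n
print(to(90,40),p,(scan(90,40,L)-p)*1000,'d',np.linalg.norm(v),'along',v@X,'miss',v-X*(v@X))
z=lambda q:(np.array(q,float)+.5)/3-.5+[160,30]
print('label w7',onz(load('w7'),z([(266,458),(376,458),(375,525),(267,525)]),.018).mean(0))
# scanner head black blob outline in top view vs model box
T=cap('top','t12');S=cap('scene','s12')
Y=np.cross(Z,X)
box=lambda x:[n+(x-.08)*X+a*Y+b*Z for a in(-.028,.028) for b in(-.018,.018)]
print('top nose box',proj(T,box(.08)).round(1).tolist(),'head back',proj(T,box(.03)).round(1).tolist(),'tail',proj(T,box(-.08)).round(1).tolist())
g=cv2.cvtColor(T['frame'],cv2.COLOR_RGB2GRAY); print('\n'.join(' '.join('%3d'%v for v in row) for row in g[160:196:2,262:346:2]))
E
```

```text
time_s: 16.97
tcp_pos: [0.5293, -0.1769, 0.1516]
ee_rot: [[-0.002, -1.0, -0.0], [-0.765, 0.002, -0.644], [0.644, -0.001, -0.765]]
wrist_force: [-0.1, -0.2, -3.5]
gripper_width: 0.389
[0.09 0.05 0.09] [ 0.52930839 -0.17691458  0.15163575] [ 0.49161405  0.79171836 -0.30953459] d 0.10082991706342671 along 0.100828171653791 miss [0.00017243 0.00036534 0.00043448]
label w7 [ 0.52976229 -0.03977525  0.018     ]
top nose box [[306.0, 164.5], [298.9, 162.3], [306.4, 184.1], [299.3, 182.4]] head back [[321.6, 161.9], [314.8, 159.5], [322.3, 182.1], [315.4, 180.3]] tail [[360.0, 155.4], [353.9, 152.6], [361.1, 177.1], [354.9, 175.0]]
 93 103  99  85  79  72  76  82  80  85  84  74  45  35  33  37  39  35  39  42  40  40  35  14  20  17  10  11  17  23  41  44  40  81  53  27  39  57  90 103  97  83
120 114 107  97  83  73  72  73  78  77  73  52  39  37  32  34  33  35  38  35  39  38  27  15  18  16  17  17  22  16  40  73  59  85  64  59  66  71  72  75  75  74
118 112 102  88  75  61  67  68  68  64  55  42  35  35  35  27  32  30  36  31  36  31  21  12  17  10  12  10  20  12  40  48  47 
[... 1855 characters left out ...]
  42  41  22  15  31  66  86
 50  58  45  31  29  31  28  29  28  10  15  11  10  10  10  16  12  16  16  36  32  30  34  62  70  71  56  52  41  32  31  23  28  60  72  44  31  18  18  52  80  81
 36  35  31  34  36  26  34  25  27  21  11  17  24  10  14  15  20  11  24  37  34  33  33  42  41  40  36  36  31  30  35  35  33  62  75  27  12  12  39  70  82  82
 25  33  28  29  34  31  32  33  31  30  14  10  12  11  15  13  19  19  23  34  30  34  35  32  37  32  34  29  36  37  33  35  31  64  77  28  15  19  37  72  75  79
 35  36  27  32  25  33  23  28  32  23  22  12  12  12  11  16  11  19  25  31  34  34  34  33  27  36  32  26  33  25  38  35  31  46  50  26  21  13  46  75  74  81
```

```bash
python3 -m jog '{"rot":[[0,0,0],[0,0,0],[0,0,0],[0,0,0],[0,0,0],[0,0,0],[0,0,0],[0,0,0],[0,0,0],[0,0,0]],"delta_pos":[[0,0,0],[0,0,0],[0,0,0],[0,0,0],[0,0,0],[0,0,0],[0,0,0],[0,0,0],[0,0,0],[0,0,0]],"grip":[15,15,15,15,15,15,15,15,15,15]}'
python3 - <<'E'
from pl import *
W=cap('wrist','w13');s=r.sense();R=s['ee_rot'];p=s['tcp_pos'];X,Z=-R[:,0],-R[:,2];Y=np.cross(Z,X)
P=lambda x,y,z:p+(x+.0099)*X+y*Y+(z-.0327)*Z
q=proj(W,[P(-.08,-.017,.032),P(-.08,.017,.032),P(.0,-.017,.032),P(0,.017,.032)]);print(q.round(1).tolist())
g=cv2.cvtColor(W['frame'],cv2.COLOR_RGB2GRAY).astype(int)
c=int(q[:2,0].mean());y=int(q[0,1]);print('col',c,'from row',y-30,g[y-30:y+30,c-3:c+4].mean(1).astype(int).tolist())
yy=y+40;print('row',yy,'from col',c-45,g[yy-1:yy+2,c-45:c+45].mean(0).astype(int).tolist())
yy=y+80;print('row',yy,g[yy-1:yy+2,c-45:c+45].mean(0).astype(int).tolist())
E
```

```text
time_s: 17.9
tcp_pos: [0.5292, -0.1768, 0.1518]
ee_rot: [[-0.002, -1.0, -0.0], [-0.765, 0.002, -0.644], [0.644, -0.001, -0.765]]
wrist_force: [-0.4, -0.0, -2.5]
gripper_width: 0.388
[[213.0, 116.9], [288.4, 117.0], [218.3, 273.8], [283.2, 273.8]]
col 250 from row 86 [223, 223, 223, 223, 224, 223, 223, 224, 224, 224, 223, 224, 224, 224, 225, 224, 224, 224, 224, 225, 224, 225, 225, 224, 225, 225, 227, 235, 173, 103, 116, 132, 148, 161, 157, 156, 155, 154, 155, 154, 156, 149, 110, 158, 155, 153, 153, 156, 154, 154, 152, 153, 153, 153, 152, 152, 153, 152, 152, 151]
row 156 from col 205 [229, 228, 228, 229, 229, 228, 229, 229, 228, 227, 229, 235, 151, 103, 135, 139, 141, 146, 150, 153, 154, 153, 152, 153, 152, 153, 152, 150, 153, 154, 152, 151, 152, 151, 151, 152, 153, 152, 150, 151, 152, 149, 152, 149, 151, 152, 152, 151, 150, 150, 152, 150, 152, 151, 150, 151, 149, 151, 151, 152, 150, 148, 151, 147, 150, 148, 148, 149, 148, 149, 150, 149, 149, 151, 149, 150, 148, 145, 138, 129, 123, 118, 108, 75, 55, 62, 63, 62, 61, 63]
row 196 [229, 229, 229, 228, 228, 228, 228, 227, 226, 224, 224, 224, 228, 193, 89, 130, 138, 140, 143, 148, 151, 152, 152, 152, 152, 152, 150, 152, 152, 150, 153, 149, 151, 150, 152, 148, 150, 152, 149, 149, 150, 150, 146, 148, 151, 150, 147, 148, 148, 148, 150, 147, 149, 148, 148, 147, 147, 148, 147, 147, 148, 147, 148, 149, 147, 147, 147, 146, 148, 149, 147, 148, 149, 149, 149, 146, 140, 132, 126, 122, 115, 81, 128, 231, 220, 217, 216, 216, 216, 216]
```

```bash
for i in 1; do python3 -m jog '{"rot":[[0,0,0],[0,0,0],[0,0,0],[0,0,0],[0,0,0],[0,0,0],[0,0,0],[0,0,0],[0,0,0],[0,0,0]],"delta_pos":[[0,0,0],[0,0,0],[0,0,0],[0,0,0],[0,0,0],[0,0,0],[0,0,0],[0,0,0],[0,0,0],[0,0,0]],"grip":[15,15,15,15,15,15,15,15,15,15]}'; done
python3 -m jog '{"rot":[[0,0,0],[0,0,0],[0,0,0],[0,0,0],[0,0,0],[0,0,0],[0,0,0],[0,0,0],[0,0,0],[0,0,0]],"delta_pos":[[0,0,0],[0,0,0],[0,0,0],[0,0,0],[0,0,0],[0,0,0],[0,0,0],[0,0,0],[0,0,0],[0,0,0]],"grip":[15,15,15,15,15,15,15,15,15,15]}'
python3 -m jog '{"rot":[[0,0,0],[0,0,0],[0,0,0],[0,0,0],[0,0,0],[0,0,0],[0,0,0],[0,0,0],[0,0,0],[0,0,0]],"delta_pos":[[0,0,0],[0,0,0],[0,0,0],[0,0,0],[0,0,0],[0,0,0],[0,0,0],[0,0,0],[0,0,0],[0,0,0]],"grip":[15,15,15,15,15,15,15,15,15,15]}'
python3 - <<'E'
from pl import *
# rest now bare: top face corners from s12/t9 by segmentation is hard; fit in scene via model
S=load('s12');T=load('t12')
def rect(c,y):
    a=np.radians(y);M=np.array([[np.cos(a),-np.sin(a)],[np.sin(a),np.cos(a)]])
    q=np.array([[.085,.0375],[.085,-.0375],[-.085,-.0375],[-.085,.0375]])@M.T+c;return np.c_[q,np.full(4,.025)]
Q=rect((.6813,-.041),92.7);print(proj(S,Q).round(1).tolist(),proj(T,Q).round(1).tolist())
# edge-fit: mean gradient along the outline of the top face
def score(v,ims):
    t=0
    Q=rect(v[:2],v[2])
    for c,g in ims:
        U=np.vstack([Q[i]+np.linspace(.08,.92,40)[:,None]*(Q[(i+1)%4]-Q[i]) for i in range(4)])
        p=np.float32(proj(c,U));t-=cv2.remap(g,p[:,0][None],p[:,1][None],cv2.INTER_LINEAR).mean()
    return t
from scipy.optimize import differential_evolution as DE
def G(c):
    g=cv2.GaussianBlur(cv2.cvtColor(c['frame'],cv2.COLOR_RGB2GRAY).astype(np.float32),(0,0),1.);return cv2.magnitude(cv2.Sobel(g,5,1,0),cv2.Sobel(g,5,0,1))
for nm,ims in(('scene',[S]),('top',[T]),('both',[S,T])):
    I=[(c,G(c)) for c in ims];o=DE(score,[(.666,.697),(-.058,-.025),(86,99)],args=(I,),seed=1);print(nm,o.x,o.fun)
E
```

```text
time_s: 18.78
tcp_pos: [0.5293, -0.1768, 0.1519]
ee_rot: [[-0.002, -1.0, 0.0], [-0.765, 0.002, -0.644], [0.644, -0.001, -0.765]]
wrist_force: [0.9, -0.2, -1.6]
gripper_width: 0.388
time_s: 19.62
tcp_pos: [0.5292, -0.1768, 0.1518]
ee_rot: [[-0.002, -1.0, -0.0], [-0.765, 0.002, -0.644], [0.644, -0.001, -0.765]]
wrist_force: [0.1, 0.4, -2.6]
gripper_width: 0.388
time_s: 20.45
tcp_pos: [0.5292, -0.1768, 0.1518]
ee_rot: [[-0.002, -1.0, -0.0], [-0.765, 0.002, -0.644], [0.644, -0.001, -0.765]]
wrist_force: [0.5, -0.1, -1.4]
gripper_width: 0.388
[[280.8, 227.6], [290.2, 244.6], [231.3, 256.9], [224.7, 238.6]] [[245.5, 140.9], [244.3, 116.7], [300.8, 114.1], [302.6, 138.1]]
scene [ 6.86360501e-01 -4.84053954e-02  9.28279791e+01] -144.3046417236328
top [ 6.84305346e-01 -4.29183397e-02  9.61637826e+01] -45.94733428955078
both [ 6.86240469e-01 -4.80996474e-02  9.26830957e+01] -185.0904541015625
```

```bash
python3 -m jog '{"rot":[[2,0,0],[4,0,0],[5,0,0],[6,0,0],[6,0,0],[6,0,0],[5,0,0],[4,0,0],[2,0,0],[0,0,0]],"delta_pos":[[0,0,5],[0,0,10],[0,0,12],[0,0,12],[0,0,8],[0,0,5],[0,0,3],[5,4,0],[8,7,0],[12,10,0]],"grip":[15,15,15,15,15,15,15,15,15,15]}'
python3 -m jog '{"rot":[[0,0,0.5],[0,0,0.5],[0,0,0.5],[0,0,0.5],[0,0,0.5],[0,0,0],[0,0,0],[0,0,0],[0,0,0],[0,0,0]],"delta_pos":[[17,14,0],[20,16,0],[20,16,0],[20,16,0],[20,16,0],[15,13,-3],[8,7,-8],[5,4,-10],[0,0,-10],[0,0,0]],"grip":[15,15,15,15,15,15,15,15,15,15]}'
python3 -m jog '{"rot":[[0,0,0],[0,0,0]],"delta_pos":[[0,0,0],[0,0,0]],"grip":[15,15]}'
python3 - <<'E'
from pl import *
print(to(92.7,0),(np.array([.6818,-.0514,.0577])-p)*1000)
E
```

```text
time_s: 21.28
tcp_pos: [0.5541, -0.1571, 0.2074]
ee_rot: [[-0.006, -1.0, -0.0], [-1.0, 0.006, 0.0], [-0.0, 0.0, -1.0]]
wrist_force: [0.4, -0.6, -2.6]
gripper_width: 0.389
time_s: 22.12
tcp_pos: [0.6766, -0.0538, 0.1715]
ee_rot: [[0.041, -0.999, -0.008], [-0.999, -0.041, -0.002], [0.001, 0.008, -1.0]]
wrist_force: [-0.1, -0.1, -3.1]
gripper_width: 0.39
time_s: 22.28
tcp_pos: [0.6787, -0.0547, 0.1761]
ee_rot: [[0.041, -0.999, -0.0], [-0.999, -0.041, -0.002], [0.002, 0.0, -1.0]]
wrist_force: [0.2, -0.6, -1.4]
gripper_width: 0.388
[ 0.11 -0.01  0.36] [   3.08676498    3.30206677 -118.40972151]
```

```bash
python3 -m jog '{"rot":[[0.1,0,0.3],[0,0,0],[0,0,0],[0,0,0],[0,0,0],[0,0,0],[0,0,0],[0,0,0],[0,0,0],[0,0,0]],"delta_pos":[[1,1,-10],[1,1,-20],[1,1.3,-25],[0,0,-25],[0,0,-15],[0,0,-8],[0,0,-5],[0,0,-2],[0,0,0],[0,0,0]],"grip":[15,15,15,15,15,15,15,15,15,15]}'
python3 - <<'E'
from pl import *
print(to(92.7,0),(np.array([.6818,-.0514,.0577])-p)*1000)
E
```

```text
time_s: 23.12
tcp_pos: [0.6831, -0.0505, 0.0672]
ee_rot: [[0.047, -0.999, 0.003], [-0.999, -0.047, 0.001], [-0.0, -0.003, -1.0]]
wrist_force: [-0.6, 0.7, -2.5]
gripper_width: 0.388
[-0.03  0.15  0.  ] [-1.29303991 -0.85861295 -9.50726062]
```

```bash
python3 -m jog '{"rot":[[0,0,0],[0,0,0],[0,0,0],[0,0,0],[0,0,0],[0,0,0],[0,0,0],[0,0,0]],"delta_pos":[[-1,-0.8,-3],[0,0,-2],[0,0,-1],[0,0,-1],[0,0,-1],[0,0,-0.5],[0,0,0],[0,0,0]],"grip":[15,15,15,15,15,15,15,15]}'
```

```text
time_s: 23.78
tcp_pos: [0.6813, -0.0513, 0.0577]
ee_rot: [[0.047, -0.999, 0.0], [-0.999, -0.047, 0.0], [-0.0, -0.0, -1.0]]
wrist_force: [-0.8, -0.8, -0.5]
gripper_width: 0.389
```

```bash
python3 -m jog '{"rot":[[0,0,0],[0,0,0],[0,0,0]],"delta_pos":[[0,0,-0.4],[0,0,0],[0,0,0]],"grip":[15,15,15]}'
python3 -m jog '{"rot":[[0,0,0],[0,0,0],[0,0,0],[0,0,0],[0,0,0],[0,0,0],[0,0,0],[0,0,0],[0,0,0],[0,0,0]],"delta_pos":[[0,0,0],[0,0,0],[0,0,0],[0,0,0],[0,0,0],[0,0,0],[0,0,0],[0,0,5],[0,0,15],[0,0,25]],"grip":[50,60,70,85,100,100,100,100,100,100]}'
python3 -m jog '{"rot":[[0,0,0],[0,0,0],[0,0,0],[0,0,0],[0,0,0],[0,0,0],[0,0,0]],"delta_pos":[[0,0,32],[0,15,32],[0,25,32],[0,30,25],[0,10,10],[0,0,0],[0,0,0]],"grip":[100,100,100,100,100,100,100]}'
python3 - <<'E'
from h import *
W=cap('wrist','w20');T=cap('top','t20');S=cap('scene','s20');print(W['xyz'],r.sense()['tcp_pos'])
def bx(c,yaw,hx,x0,hy,z):
    a=np.radians(yaw);M=np.array([[np.cos(a),-np.sin(a)],[np.sin(a),np.cos(a)]])
    return np.c_[np.array([[x0+hx,hy],[x0+hx,-hy],[x0-hx,-hy],[x0-hx,hy]])@M.T+c,np.full(4,z)]
c=(.6813,-.0415)
print('rest',proj(W,bx(c,92.7,.085,0,.0375,.025)).round(1).tolist());print('handle',proj(W,bx(c,92.7,.055,-.025,.017,.057)).round(1).tolist());print('head',proj(W,bx(c,92.7,.025,.055,.028,.061)).round(1).tolist())
g=cv2.cvtColor(W['frame'],cv2.COLOR_RGB2GRAY)
e=cv2.Canny(g,40,110); q=proj(W,bx(c,92.7,.085,0,.0375,.025)); m=q.mean(0).astype(int); print(m)
col=m[0]; print('col',col,np.flatnonzero(e[:,col]).tolist()); 
for rr in range(60,240,20): print('row',rr,np.flatnonzero(e[rr,120:400]).__add__(120).tolist())
E
```

```text
time_s: 24.03
tcp_pos: [0.6813, -0.0513, 0.0577]
ee_rot: [[0.047, -0.999, 0.0], [-0.999, -0.047, 0.0], [-0.0, -0.0, -1.0]]
wrist_force: [-2.2, 0.3, 3.9]
gripper_width: 0.385
time_s: 24.87
tcp_pos: [0.6793, -0.0514, 0.0996]
ee_rot: [[0.046, -0.999, -0.006], [-0.999, -0.046, 0.0], [-0.0, 0.006, -1.0]]
wrist_force: [0.2, 0.6, -0.6]
gripper_width: 0.976
time_s: 25.45
tcp_pos: [0.6808, 0.0291, 0.2328]
ee_rot: [[0.048, -0.999, -0.0], [-0.999, -0.048, 0.001], [-0.001, 0.0, -1.0]]
wrist_force: [-0.1, 0.6, 0.1]
gripper_width: 0.998
[ 0.68360572 -0.04599464  0.37122198] [0.68027025 0.02745697 0.23059862]
rest [[285.4, 181.4], [222.4, 181.3], [218.1, 21.9], [290.7, 22.1]]
handle [[270.6, 137.8], [237.8, 137.7], [236.5, 19.0], [272.8, 19.1]]
head [[280.3, 185.3], [227.9, 185.2], [226.9, 138.1], [281.6, 138.2]]
[254 101]
col 254 [11, 20, 109, 131, 135, 136, 137, 185, 188, 217, 255, 283, 311, 324, 359]
row 60 [148, 218, 238, 240, 265, 272, 274, 277, 287, 289, 314, 361, 362, 363, 368, 381, 384, 385, 386, 396]
row 80 [150, 219, 238, 240, 270, 272, 274, 276, 286, 289, 314, 361, 362, 374, 380]
row 100 [152, 220, 222, 238, 241, 271, 273, 278, 286, 289, 313, 323, 348, 350, 355, 367, 373, 377, 387, 388, 389, 390, 397, 398, 399]
row 120 [161, 204, 207, 221, 223, 239, 241, 248, 264, 271, 275, 286, 288, 316, 317, 348, 370, 375, 388, 389, 390, 391]
row 140 [210, 222, 229, 281, 282, 287, 341, 354, 385, 386, 387, 393]
row 160 [215, 222, 229, 282, 286, 329, 331, 335, 347, 363, 364, 365, 366, 367, 368]
row 180 [220, 224, 225, 281, 284, 285, 295, 296, 323, 325, 328, 353, 354, 355, 356]
row 200 [226, 290, 312, 376, 381, 382, 383, 384, 385]
row 220 [161, 162, 163, 167, 168, 315, 337, 343, 344, 379]
```

```bash
python3 - <<'E'
from h import *
W=load('w20');e=cv2.Canny(cv2.cvtColor(W['frame'],cv2.COLOR_RGB2GRAY),40,110)
for c in(224,228,232,245,260,280,284): print(c,np.flatnonzero(e[:230,c]).tolist())
rear=[np.flatnonzero(e[:40,c])[:3] for c in(228,280)]
print('rows->y at z.025:',[onz(W,[(c,v)],.025)[0,1].round(4) for c in(228,) for v in(20,22,24)])
print('nose z.061',onz(W,[(254,185),(254,188)],.061).round(4).tolist(),'handle rear z.057',onz(W,[(254,11),(254,20)],.057).round(4).tolist())
# bystanders / flange: change between first and last top view
a,b=[cv2.GaussianBlur(load(f)['frame'],(5,5),0).astype(int) for f in('top0','t20')]
d=(np.abs(a-b).max(2)>40).astype(np.uint8);n,_,st,ce=cv2.connectedComponentsWithStats(d)
print([(s[:4].tolist(),int(s[4])) for s in st[1:] if s[4]>25])
T=load('t20');g=cv2.cvtColor(T['frame'],cv2.COLOR_RGB2GRAY)
E
```

```text
224 [23, 129, 180, 190, 191, 192, 193]
228 [23, 130, 147, 149, 150, 182, 187, 205, 206, 207, 208, 209]
232 [23, 129, 136, 137, 185, 187, 213]
245 [20, 135, 138, 185, 189, 215]
260 [15, 20, 109, 132, 135, 137, 185, 188, 216]
280 [23, 25, 58, 128, 137, 138, 183, 185, 209]
284 [23, 25, 55, 113, 114, 128, 180, 181, 185, 207]
rows->y at z.025: [np.float64(-0.1269), np.float64(-0.1251), np.float64(-0.1232)]
nose z.061 [[0.6777, 0.0381, 0.061], [0.6775, 0.0414, 0.061]] handle rear z.057 [[0.686, -0.1281, 0.057], [0.6856, -0.1206, 0.057]]
[([105, 6, 168, 139], 10351), ([170, 18, 7, 17], 62), ([189, 26, 16, 9], 55), ([146, 132, 126, 212], 5436), ([114, 169, 76, 73], 3299), ([147, 178, 11, 6], 49), ([156, 253, 49, 46], 1344), ([64, 288, 84, 96], 582), ([118, 289, 135, 81], 6388), ([0, 311, 17, 38], 360), ([16, 312, 100, 72], 6062), ([241, 344, 22, 14], 199), ([269, 348, 13, 6], 46), ([286, 357, 14, 27], 159), ([162, 361, 74, 23], 845), ([242, 364, 32, 10], 236)]
```

```bash
python3 - <<'E'
from h import *
from station import finish_job
T=load('t20');g=lambda f:cv2.cvtColor(load(f)['frame'],cv2.COLOR_RGB2GRAY).astype(np.float32)
P=proj(load('s20'),[[.5298,-.0401,.018]])[0].astype(int);x,y=P
A,B=g('s8'),g('s20')
for nm,(x0,y0,w,h) in {'label':(x-9,y-6,18,12),'flange front':(x-25,y-8,50,18)}.items():
    t=A[y0:y0+h,x0:x0+w]; m=cv2.matchTemplate(B[y0-6:y0+h+6,x0-6:x0+w+6],t,cv2.TM_CCOEFF_NORMED);_,v,_,l=cv2.minMaxLoc(m);print(nm,v,np.array(l)-6)
s=r.sense();print(s['time_s'],s['wrist_force'],s['joint_velocities'].round(1))
A,B=g('scene0'),g('s20')   # bystanders
for nm,(px,py) in dict(ring=(170,214),coupA=(189,261),coupB=(335,234),drum=(136,257),tee=(97,252),valve=(380,229),wrench=(410,205)).items():
    t=A[py-12:py+12,px-12:px+12];m=cv2.matchTemplate(B[py-18:py+18,px-18:px+18],t,cv2.TM_CCOEFF_NORMED);_,v,_,l=cv2.minMaxLoc(m);print(nm,round(v,2),np.array(l)-6)
print(finish_job())
E
```

```text
label 0.8653110861778259 [5 1]
flange front 0.8159093856811523 [0 0]
25.6 [ 0.84092073 -0.09595009 -0.09139201] [-0.2  0.2  0.4  0.3  0.  -0.2]
ring 1.0 [0 0]
coupA 1.0 [0 0]
coupB 1.0 [0 0]
drum 0.99 [0 0]
tee 1.0 [0 0]
valve 1.0 [0 0]
wrench 1.0 [0 0]
the job is handed in; nothing more can be done
None
```

I did all three steps in order and handed the job in at about 25.6 s of the 67 s allowed; no verdict came back.

- **Flange:** I slid it onto the pad and let go. Just before release, the gaps to the two visible pad edges were 20.7 and 19.9 mm (20 is ideal). The sides were parallel to within about 0.2°. After release, a second view put it within 0.5 mm of centre.
- **Scan:** My first approach, with the nose pointing back toward the robot, ran into the joint 5 limit. I levelled out and scanned with the nose pointing +y instead. I computed the nose at 100.8 mm from the label, a 40° slant and an aim miss under 1 mm. It stayed still for about 3.5 s. These figures assume the scanner sat in the grip as planned. The wrist camera's view of its rear end agreed to about 1.5 mm.
- **Scanner on rest:** I laid it back the way up it was. Its middle is at y ≈ −41 mm and the rest's at ≈ −41 mm, so it is centred to within a few mm. It is 5 mm further back than I found it, because it was off-centre at the start.
- **Bystanders:** None of the seven listed bystanders moved between the first and last scene pictures. I didn't run that check on the orange look-alike, but the arm never went near it.

**Checks that disagreed:**
- The last label-only comparison gave a shift of 5 px at a weak score (0.87). The larger flange patch gave none (0.82). The scene was differently shaded in the two pictures, and nothing touched the flange after release. I trust the wrist-camera result, but did not look again.
- An automatic fit of the rest from the scene camera came out about 7 mm off the wrist-camera value, so I did not use it.

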